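Scrub a beaker with the bottle brush

TASK

Take the red-handled bottle brush off its fork stand and scrub the inside of the glass beaker standing in the blue holder: push the bristles right down to the beaker's bottom and draw them up to its rim, three times over, without tipping the beaker or lifting it out of its holder. Then hang the brush back in the fork by its collar, head down, and leave the other glassware and the dropper bottle where they stand.

Things in the scene. Friction and masses are not known exactly. Their poses are not given: they have to be found in the camera images.
- brush: Loose bottle brush, 190 mm long, 70 g, hung upright, head down. Origin: centre of the head's lower end (tip); z up the brush. Round about z: any grasp yaw serves. From the tip: head 0-45 mm (bristles 46 mm across, solid part 36), wire shaft 8 mm thick to 110, flat red collar 30 mm across 110-117, red handle 17-18 mm thick to 190. Gripped from above near 150 mm it hangs straight.
- brush_collar (a point): On the brush's axis at the underside of the collar, 110 mm above the tip; this face rests on the fork.
- brush_grip (a point): On the brush's axis, 150 mm above the tip, about the middle of the handle: the point to grip.
- stand: Fixed fork stand. Origin: centre of the underside of its grey base, 130 x 90 x 8 mm. Post at x = +45 mm; level fork 60 mm wide, 6 thick, top 135 above the bench. Slot 18 mm wide along stand x, closed end at x = -11, open to -x; prongs to -52, flared tips to -67. Head and collar cannot pass through the slot: the shaft leaves and enters along x by the open end.
- fork_seat (a point): In the middle of the slot's width, on the fork's top face, 9 mm before the slot's closed end (stand x = -20 mm, z = 135 mm): where the centre of the brush collar's underside hangs at the start. Axes as the stand's.
- holder: Fixed round blue holder, foot 92 mm in diameter, collar 30 mm high with an inner diameter of about 67 mm; its inner floor is 10 mm above the bench. Origin: centre of the underside.
- dirty_beaker: Loose clear glass beaker to be scrubbed, 60 mm in diameter, 79 mm high, 70 g, standing in the holder with about 3 mm of play all round. Origin: centre of the underside; z up.
- beaker_floor (a point): Centre of that beaker's inner floor, 2 mm above its underside; rim 77 mm above this point. Axes as the beaker's. The inside is at least 46 mm wide.
- flask: Bystander: conical glass flask, green inside, red stopper, 64 mm in diameter, 100 mm high, loose. Origin: centre of the underside.
- oil_bottle: Bystander: brown dropper bottle with a red rubber top, 29 mm in diameter, 92 mm high, loose. Origin: centre of the underside.
- beaker_a: Bystander: smaller beaker, pink inside, 52 mm in diameter, 66 mm high, loose. Origin: centre of the underside.
- microscope: Fixed microscope behind the work, about 0.4 m high, an obstacle: its foot begins about x = 0.64 in the world and spans y from about -0.06 to -0.18; its stage, arm and eyepieces lie farther back and stick out to either side. Swing past it on the robot's side (tool at x below 0.5). Origin: under its foot.
Things that resemble listed ones, but are neither listed nor needed, are in the scene too. Several things look just like the stand: the one meant starts nearest to the robot's base.

How it is judged:
By the outcome, as a careful person would: the job done as asked, in the order asked, and still so for the second after the job is handed in, with the robot touching nothing.
It also fails if it takes over 66 s, if anything falls off the work surface, if the arm or the gripper's body presses on something with over 40 N, if the wrist force passes 120 N, or if a joint passes its speed limit or range.

ROBOT

A 6-joint arm with a two-finger parallel gripper is mounted at the origin on the work surface; the furniture and walls round the work are solid. World frame = base frame: x ahead of the robot, y to its left, z up, the work surface at z = 0. Lengths are in m, angles in degrees, forces in N, time in s.
With the tool pointing down it reaches from about 0.4 to 0.825 m from the base axis. Payload 7 kg.
Tool frame: the origin (TCP) lies on the centre line of the jaws, within the pads' length; the fingertips stand 19 mm ahead of it and the grasp point (between the pads) is the TCP (r.tip_extent is the distance from the TCP to the fingertips, in m); z points along the fingers, y is the line along which they close (so a half turn about z gives the same grasp; the last joint's range is limited). The gripper opens to 88 mm and grips with 3 to 60 N. Pads are 19 mm wide; open, the fingers measure 130 mm over their backs; the gripper's body (78 mm by 193 mm) begins 47 mm behind the grasp point.
Start: joints at [85.319, 20.546, 0.682, 0, -70.136, -16.507], TCP at [0.244, 0.629, 0.246] pointing down, gripper open.
Joint ranges: [-176.03, 176.03], [-82.01, 121.73], [-58.28, 71.71], [-173.87, 95.51], [-174.79, -0.11], [-173.66, 173.66]. Speed limits (degrees/s): [136.94, 136.94, 172.46, 180, 180, 180].

INTERFACE

Orientations are given as [roll, pitch, yaw] about the fixed x, y, z axes, in that order (R = Rz(yaw) Ry(pitch) Rx(roll)).
In Python, from plant import r gives the robot as it stands. The module is installed in compiled form; this text tells all that it offers.
- The arm moves only by the tool jog_arm, never from a script. Its argument "deltas" is a list that holds one entry, the list of rows, each a list of 5 numbers: the opening, from -1 (shut) to 1 (fully open), then the shift along the world's x, y, z in cm, then the turn about the world's z in rad. In form: [[[claw, dx, dy, dz, turn], ...]]. A call has 1 to 8 rows; each row shifts and turns the commanded pose from where the row before left it; what a row does not reach is not made up. A row lasts 1/8 s, in which the tool goes at most 62.5 mm and 10.7 degrees, less where a joint would pass 70% of its speed; a pose out of reach is approached as far as the arm can. A call with a gripper value outside its range is refused whole. The fingers move at their own pace and stop on an object; "force" is the grip in N (left out, the last holds). Time passes only in rows, so rows that do not move let the fingers close. It gives the time, the measured TCP pose, the force, the opening and the grip force at its end, in the units of the state.
- r.get_state(): the state, without advancing time (a new reading comes with each control period).
- r.capture(name): name is "scene" or "top" or "wrist"; returns the picture (420x560x3 uint8, blue, green, red); there is no depth.
- r.camera_info(name): a dict with "fx", "fy", "cx", "cy" (pixels), "view" (4x4, takes a point from world to camera coordinates). Camera axes: x right, y up, looking along -z (the intrinsics and any distortion apply to the point x, -y, -z); pixel columns grow to the right and rows downward; lengths in m; the calibration is good to about 2 mm. A picture is of the moment at which its call begins: read the wrist's pose just before it. camera_info takes no time and is no camera call; for the wrist camera it gives the pose at the moment of the call.
- r.close_job(): hands the job in; it is judged then, once.
The state is a dict: "time_s": time; "joints": joint angles; "qd": joint speeds; "joint_torque": joint torques, N m; "tcp_pos": TCP position; "eef_rot": TCP orientation; "contact_force": force on the tool from outside, world axes, zero at the start; "moment": the same for the moment, N m; "gripper_width": finger opening in m; "gripper_force": force on a finger pad.
Only numpy, scipy, OpenCV 4.12 (cv2) and the standard library are available. Lean on these libraries where they do the work, as an engineer would, in place of code of your own. Each camera call takes 0.05 s, during which the arm holds its last target. There are 200 camera calls.

## Working session

There is one attempt and no reset: what is moved stays moved. The work goes in short steps, Python scripts to look and compute and a tool call to move; the robot and the scene stay as the last step left them, time stands still between calls to the robot, and variables do not carry over. Pictures are saved under pics/ and viewed, at most 10 in all, crops included, and the job is handed in when it is done.

Besides the shell and the picture viewer there is one more tool, called after "Request:" as name([rows], argument=value, ...), one row to a line, values as JSON. jog_arm: Moves the arm, as the interface text tells. Its arguments: {"type":"object","properties":{"deltas":{"type":"array"},"force":{"type":"number"}},"required":["deltas"]}

```bash
mkdir -p pics; ls; python3 - <<'E'
from plant import r
import cv2,numpy as np
s=r.get_state();print({k:np.round(v,3).tolist() for k,v in s.items()})
for n in("scene","top"):
    i=r.camera_info(n);print(n,{k:np.round(v,3).tolist() for k,v in i.items()})
    cv2.imwrite(f"pics/{n}0.png",r.capture(n))
a=cv2.imread("pics/scene0.png");b=cv2.imread("pics/top0.png")
E
```

```text
pics
{'time_s': 0.0, 'joints': [85.316, 20.591, 0.633, -0.021, -70.137, -16.506], 'qd': [-0.044, 0.046, 0.05, -0.025, 0.007, -0.032], 'joint_torque': [0.0, -58.271, 29.305, 6.997, 0.007, -0.0], 'tcp_pos': [0.244, 0.629, 0.245], 'eef_rot': [179.903, -0.008, -21.197], 'contact_force': [-0.487, 0.803, 0.044], 'moment': [-0.009, -0.003, 0.044], 'gripper_force': 0.0, 'gripper_width': 0.088}
scene {'fx': 381.479, 'fy': 381.479, 'cx': 282.517, 'cy': 209.352, 'view': [[-0.717, -0.697, -0.012, 0.178], [0.512, -0.538, 0.669, -0.564], [-0.473, 0.474, 0.743, -0.845], [0.0, 0.0, 0.0, 1.0]]}
top {'fx': 382.79, 'fy': 382.79, 'cx': 271.28, 'cy': 211.011, 'view': [[-0.006, -1.0, -0.013, -0.349], [0.987, -0.008, 0.16, -0.583], [-0.16, -0.012, 0.987, -1.369], [0.0, 0.0, 0.0, 1.0]]}
```

View pics/scene0.png

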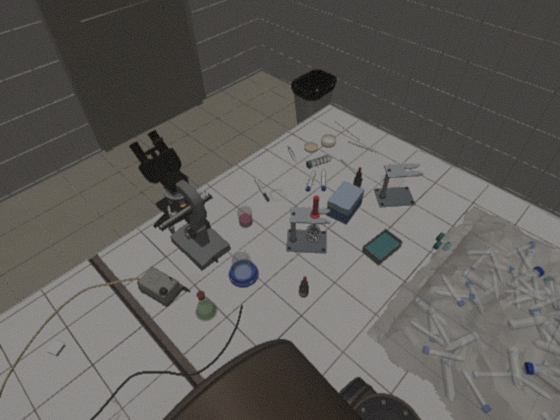

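View pics/top0.png

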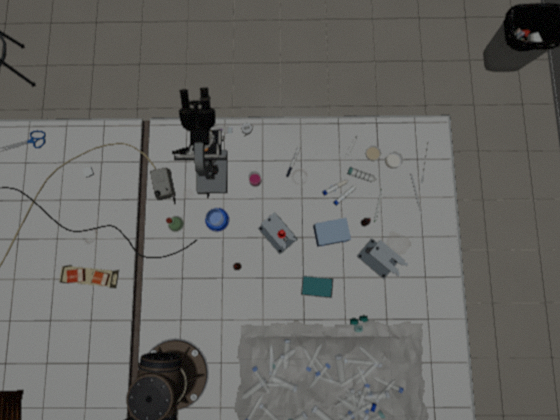

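The stand lookalikes are S1 at top (278,232) / scene (310,230), which holds the red brush, and S2 at top (381,257) / scene (395,190), which is empty. S1 is nearer the base (top ~(170,370)) and carries the brush, so S1 fits. The blue holder is at top (217,219) / scene (243,272). I'll confirm this in an enlarged crop.

```bash
cat > h.py <<'E'
import numpy as np,cv2
from plant import r
def ray(n,uv,info=None):
    i=info or r.camera_info(n);V=np.array(i["view"]);R=V[:3,:3];c=-R.T@V[:3,3]
    d=R.T@np.array([(uv[0]-i["cx"])/i["fx"],-(uv[1]-i["cy"])/i["fy"],-1]);return c,d/np.linalg.norm(d)
def plane(n,uv,z,info=None):
    c,d=ray(n,uv,info);return c+d*(z-c[2])/d[2]
def tri(rays):
    A=sum(np.eye(3)-np.outer(d,d) for c,d in rays);b=sum((np.eye(3)-np.outer(d,d))@c for c,d in rays)
    p=np.linalg.solve(A,b);return p,[np.linalg.norm(np.cross(p-c,d)) for c,d in rays]
def proj(n,p,info=None):
    i=info or r.camera_info(n);q=(np.array(i["view"])@np.r_[p,1])[:3];return np.array([i["cx"]+i["fx"]*q[0]/-q[2],i["cy"]-i["fy"]*q[1]/-q[2]])
E
python3 - <<'E'
from h import *
a=cv2.imread("pics/scene0.png");b=cv2.imread("pics/top0.png")
A=cv2.resize(a[180:300,180:340],None,fx=5,fy=5,interpolation=2)[:300*2]
B=b[180:290,190:420]
A=cv2.resize(a[180:270,220:340],(400,300),interpolation=2);A2=cv2.resize(a[230:320,185:305],(400,300),interpolation=2)
B=cv2.resize(b[195:270,200:300],(400,300),interpolation=2);B2=cv2.resize(b[215:290,330:430],(400,300),interpolation=2)
cv2.imwrite("pics/crop1.png",np.clip(np.vstack([np.hstack([A,A2]),np.hstack([B,B2])])*1.6,0,255).astype(np.uint8))
for n,im in(("scene",a),("top",b)):
    h=cv2.cvtColor(im,cv2.COLOR_BGR2HSV)
    for nm,m in(("red",((h[...,0]<8)|(h[...,0]>172))&(h[...,1]>130)&(h[...,2]>60)),("blue",(abs(h[...,0].astype(int)-112)<12)&(h[...,1]>140)&(h[...,2]>50))):
        k,l,st,c=cv2.connectedComponentsWithStats(m.astype(np.uint8))
        for j in range(1,k):
            if st[j,4]>12:print(n,nm,st[j],c[j].round(1),plane(n,c[j],0.03).round(3))
E
```

```text
scene red [314 196   4   5  17] [315.7 197.9] [ 0.592 -0.523  0.03 ]
scene red [311 212   8   6  28] [314.5 215. ] [ 0.542 -0.459  0.03 ]
scene blue [252 266   5   9  24] [253.5 269.7] [ 0.532 -0.166  0.03 ]
scene blue [536 267   8   8  28] [539.9 269.9] [-0.088 -0.759  0.03 ]
scene blue [230 269   5   9  18] [231.7 273.3] [ 0.57  -0.112  0.03 ]
scene blue [233 281  17   5  25] [240.2 283.6] [ 0.525 -0.107  0.03 ]
scene blue [527 363   6  11  47] [529.9 367.7] [-0.178 -0.447  0.03 ]
top red [522  30   8   7  29] [526.1  32.1] [ 1.299 -1.376  0.03 ]
top red [167 219   4   4  14] [168.5 220.3] [0.551 0.031 0.03 ]
top red [278 230   7   8  43] [281.1 233.7] [ 0.498 -0.388  0.03 ]
top red [ 67 270  10  13  99] [ 71.7 275.6] [0.349 0.379 0.03 ]
top blue [ 28 138   7   8  21] [ 31.7 140.8] [0.866 0.575 0.03 ]
top blue [206 209  22  22 151] [219.2 222.1] [ 0.543 -0.158  0.03 ]
top blue [371 404   5   7  20] [373.2 407.1] [-0.102 -0.698  0.03 ]
```

View pics/crop1.png

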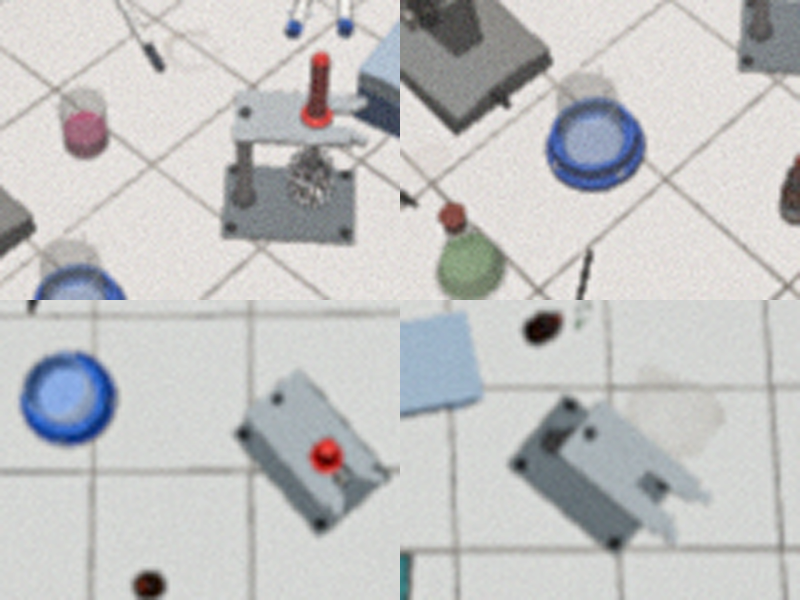

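S1 is confirmed: the red handle and collar sit in its fork, and the slot opens to the lower right in the top view (−x, −y). S2 is empty. I'll triangulate roughly, then look with the wrist camera.

```bash
python3 - <<'E'
from h import *
T,S="top","scene"
print("handle top",plane(S,(315.5,196.5),.215),plane(T,(281.5,232.5),.215))
# collar in scene crop (317,117)/3.333+offset
print("collar",plane(S,(220+317/3.333,180+115/3.333),.14),tri([ray(S,(315,195.5)),ray(T,(281.5,232))]))
print("beaker/holder: outer foot",plane(T,(217.2,219.5),.01), "scene",plane(S,(185+595/3.333-0,230+150/3.333),.01))
# stand base bolts in scene crop & fork prong tips in top crop
f=lambda u,v:(200+u/4,195+(v-300)/4)
for n,uv,z in(("b1",(241,434),.008),("b2",(320,524),.008),("fb",(277,398),.135),("tip1",(345,507),.135),("tip2",(388,473),.135),("oil",(150,583),.09)):
    print(n,plane(T,f(*uv),z).round(3))
print("oil",plane(S,(304,292),0).round(3),"flask",plane(S,(206,314),0).round(3),plane(T,(175,223),.03).round(3))
print(r.camera_info("wrist"))
E
```

```text
handle top [ 0.48757812 -0.38601998  0.215     ] [ 0.48282438 -0.38704467  0.215     ]
collar [ 0.48345701 -0.38548045  0.14      ] (array([ 0.4860932 , -0.38559282,  0.21982937]), [np.float64(0.00257118160839211), np.float64(0.0025711816083919922)])
beaker/holder: outer foot [ 0.55530991 -0.14774673  0.01      ] scene [ 0.28654945 -0.39268204  0.01      ]
b1 [ 0.52  -0.31   0.008]
b2 [ 0.435 -0.384  0.008]
fb [ 0.536 -0.347  0.135]
tip1 [ 0.442 -0.404  0.135]
tip2 [ 0.471 -0.441  0.135]
oil [ 0.38  -0.234  0.09 ]
oil [ 0.382 -0.229  0.   ] flask [0.536 0.018 0.   ] [0.541 0.006 0.03 ]
{'fx': 362.8233492472654, 'fy': 362.8233492472654, 'cx': 274.3043525745936, 'cy': 214.61273103981793, 'view': array([[-3.60851354e-01, -9.32623338e-01, -9.90140438e-05,
         6.75302336e-01],
       [ 8.91933613e-01, -3.45076632e-01, -2.92192655e-01,
         3.50461286e-02],
       [ 2.72471522e-01, -1.05526429e-01,  9.56359473e-01,
        -3.91099641e-01],
       [ 0.00000000e+00,  0.00000000e+00,  0.00000000e+00,
         1.00000000e+00]])}
```

Request:
jog_arm([
  [[1,2,-5.5,1,0],[1,2.5,-5.5,1,0],[1,2.5,-5.5,1,0],[1,2.5,-5.5,1,0],[1,2.5,-5.5,1,0],[1,2,-5.5,1,0],[1,2,-5.5,1,0],[1,1,-6,0,0]],
])

```text
time_s: 1.1
tcp_pos: [0.4145, 0.1827, 0.3161]
eef_rot: [-180.0, -0.0, -21.2]
contact_force: [1.7, 0.2, -0.7]
gripper_width: 0.0871
gripper_force: 0.0
```

Request:
jog_arm([
  [[1,0.5,-5.5,0,0.1],[1,0.5,-5.5,0,0.1],[1,0.5,-5.5,0,0.1],[1,0.5,-5.5,0,0.07],[1,0.5,-5.5,0,0],[1,0,-5.5,0,0],[1,0,0,0,0],[1,0,0,0,0]],
])

```text
time_s: 2.1
tcp_pos: [0.4387, -0.1458, 0.3152]
eef_rot: [-180.0, 0.0, -0.1]
contact_force: [-0.1, 0.8, -0.6]
gripper_width: 0.0878
gripper_force: 0.0
```

```bash
cat > snap.py <<'E'
import sys,json
from h import *
n=sys.argv[1];i=r.camera_info("wrist");im=r.capture("wrist")
cv2.imwrite(f"pics/{n}.png",im);json.dump({k:np.array(v).tolist() for k,v in i.items()},open(f"pics/{n}.json","w"))
print(np.round(r.get_state()["joints"],1), r.get_state()["contact_force"])
E
python3 snap.py w1
```

```text
[  6.2  -2.4 -18.1  -0.  -74.3  83.8] [ 0.52048442  0.23922688 -0.34716139]
```

Request:
jog_arm([
  [[1,0,-5,-1,0],[1,0,-5,-1,0],[1,0,-5,-1,0],[1,0,0,0,0],[1,0,0,0,0]],
])

```text
time_s: 2.78
tcp_pos: [0.4394, -0.2946, 0.2855]
eef_rot: [-180.0, 0.0, 0.1]
contact_force: [0.2, 0.9, 0.2]
gripper_width: 0.088
gripper_force: 0.0
```

```bash
python3 snap.py w2; python3 - <<'E'
import cv2,numpy as np
a=np.hstack([cv2.resize(cv2.imread(f"pics/w{k}.png"),(400,300),interpolation=3) for k in(1,2)])
cv2.imwrite("pics/w12.png",np.clip(a*1.5,0,255).astype(np.uint8))
E
```

```text
[-12.6   5.3 -14.   -0.  -70.7 102.7] [ 0.22455336 -0.22229364 -0.22555069]
```

View pics/w12.png

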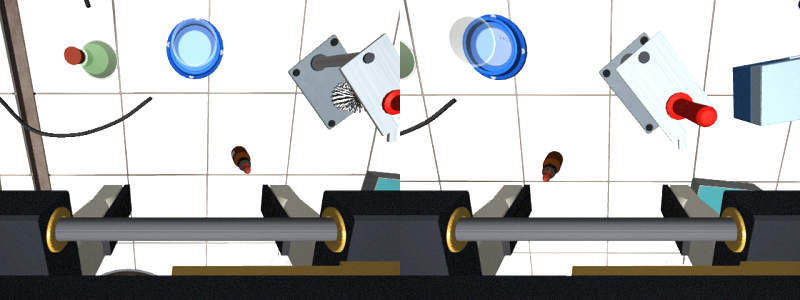

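w1/w2 (halves scaled 1/1.4): blue holder at w1 (194,48) and w2 (493-400,47), beaker rim seen faintly in w2 at (72,42). Brush handle top is at w2 (308,117), collar (280,104), slot opening toward the lower right. Oil bottle is at w2 (152,165). Now I'll measure.

Request:
jog_arm([
  [[1,-2,-4,-1,0],[1,-2,-5,-1,0],[1,0,0,0,0],[1,0,0,0,0]],
])

```text
time_s: 3.32
tcp_pos: [0.3996, -0.3847, 0.2661]
eef_rot: [180.0, -0.0, 0.1]
contact_force: [-0.3, -0.3, 0.7]
gripper_width: 0.0876
gripper_force: 0.0
```

```bash
python3 snap.py w3; python3 - <<'E'
from h import *
import json
I={};M={}
for n in("w1","w2","w3"):
    I[n]=json.load(open(f"pics/{n}.json"));im=cv2.imread(f"pics/{n}.png");h=cv2.cvtColor(im,cv2.COLOR_BGR2HSV)
    b=((abs(h[...,0].astype(int)-112)<10)&(h[...,1]>170)&(h[...,2]>60)).astype(np.uint8)
    rd=(((h[...,0]<6)|(h[...,0]>174))&(h[...,1]>190)&(h[...,2]>80)).astype(np.uint8)
    for nm,m in(("blue",b),("red",rd)):
        cs=[c for c in cv2.findContours(m,0,1)[0] if cv2.contourArea(c)>300]
        for c in cs:
            print(n,nm,cv2.boundingRect(c),cv2.contourArea(c),"ell",np.round(cv2.fitEllipse(c)[0],1),np.round(cv2.fitEllipse(c)[1],1))
            if nm=="blue":
                P=np.array([plane(n,p[0],.004,I[n])[:2] for p in c]);print("  foot circ",cv2.minEnclosingCircle((P*1000).astype(np.float32)))
E
python3 - <<'E'
import cv2,numpy as np
a=cv2.imread("pics/w3.png")[0:260];b=cv2.imread("pics/w2.png")[0:130,50:260]
cv2.imwrite("pics/w3v.png",np.vstack([cv2.resize(a,(700,325)),cv2.resize(np.hstack([b,cv2.imread("pics/w1.png")[0:130,170:380]]),(808,250))[:,:700]]))
E
```

```text
[-23.7   8.4 -12.9  -0.  -68.6 113.8] [0.34555642 1.43933941 0.62957847]
w1 blue (233, 30, 79, 81) 1412.5 ell [272.1  65.2] [72.7 82.3]
  foot circ ((557.62255859375, -143.08580017089844), 45.78286361694336)
w1 red (537, 126, 23, 35) 365.5 ell [551.4 143.4] [26.2 32.3]
w2 blue (103, 21, 74, 91) 2325.0 ell [133.4  65.9] [76.9 86.8]
  foot circ ((557.3348999023438, -141.71791076660156), 46.056884765625)
w2 red (414, 149, 30, 29) 619.0 ell [428.2 162.8] [26.6 29.7]
w2 red (373, 130, 37, 38) 476.5 ell [391.2 148.4] [33.5 35.5]
w3 blue (0, 0, 77, 72) 2254.0 ell [41.4 35.9] [64.9 76.9]
  foot circ ((552.4629516601562, -143.11964416503906), 45.92961502075195)
w3 red (256, 72, 41, 44) 1347.5 ell [276.  94.] [40.4 42.5]
```

View pics/w3v.png

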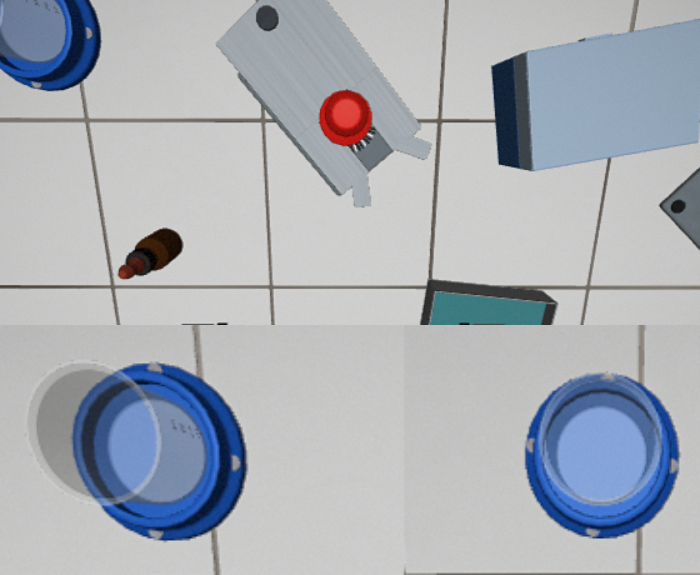

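w3 shows the brush from above: handle top at pixel (277,90), collar (276,94), fork bolt (213,14), prong tips (338,120) and (290,158). In the w1/w2 crops the beaker rim ellipse is centred at w1 (274,60) and w2 (99,55).

```bash
python3 - <<'E'
from h import *
import json
I={n:json.load(open(f"pics/{n}.json")) for n in("w1","w2","w3")}
R=lambda n,uv:ray(n,uv,I[n])
print("rim tri",tri([R("w1",(274,59.8)),R("w2",(98.9,55.4))]))
for n,uv in(("w1",(274,59.8)),("w2",(98.9,55.4))):print(n,plane(n,uv,.089,I[n]))
print("handle top tri",tri([R("w2",(430.5,163)),R("w3",(277.6,89.6))]))
for n,uv in(("w2",(430.5,163)),("w3",(277.6,89.6))):print(n,plane(n,uv,.215,I[n]))
print("collar tri",tri([R("w2",(391.2,148)),R("w3",(276.5,94.3))]))
for n,uv in(("w2",(391.2,148)),("w3",(276.5,94.3)),):print(n,plane(n,uv,.142,I[n]))
k=.8
pts={a:plane("w3",(u*k,v*k),.135,I["w3"])[:2] for a,u,v in(("bolt",267,17),("t1",422,150),("t2",362,200),("L0",218,45),("L1",338,193),("R0",292,0),("R1",415,117))}
for a,p in pts.items():print(a,p.round(4))
for a,b in(("L1","L0"),("R1","R0")):
    d=pts[b]-pts[a];print(np.degrees(np.arctan2(d[1],d[0])))
d=pts["bolt"]-(pts["t1"]+pts["t2"])/2;print("axis",np.degrees(np.arctan2(d[1],d[0])))
# grey mask of fork for edges check
print("oil",plane("w3",(178*k,240*k),.01,I["w3"]))
E
```

```text
rim tri (array([ 0.55845013, -0.14505756,  0.09153899]), [np.float64(0.0003936729169170792), np.float64(0.000393672916916802)])
w1 [ 0.55832572 -0.14504368  0.089     ]
w2 [ 0.55914312 -0.14391123  0.089     ]
handle top tri (array([ 0.48688782, -0.38584858,  0.21243403]), [np.float64(7.956687797676279e-05), np.float64(7.956687797674251e-05)])
w2 [ 0.48721456 -0.38471078  0.215     ]
w3 [ 0.48686659 -0.3858618   0.215     ]
collar tri (array([ 0.4867207 , -0.38576177,  0.13719468]), [np.float64(0.0001519457508413989), np.float64(0.0001519457508414678)])
w2 [ 0.4874098  -0.38429791  0.142     ]
w3 [ 0.4864623  -0.38567661  0.142     ]
bolt [ 0.5377 -0.3435]
t1 [ 0.4691 -0.4299]
t2 [ 0.4401 -0.3957]
L0 [ 0.5241 -0.3163]
L1 [ 0.4443 -0.3813]
R0 [ 0.5458 -0.3571]
R1 [ 0.4872 -0.425 ]
39.179666047282645
49.196780997995766
axis 39.80798685571009
oil [ 0.38563478 -0.2365999   0.01      ]
```

The measurements agree across views. Brush axis is (0.487, -0.386) with its top at ≈0.213. Stand +x heading is about 40°. The beaker is centred at (0.5585, -0.1447) with its rim at about 0.09. Next is the grasp.

Request:
jog_arm([
  [[1,4.4,0,0,0],[1,4.3,-0.1,0,0],[1,0,0,-3,0],[1,0,0,-3,0],[1,0,0,-2.9,0],[1,0,0,0,0],[-1,0,0,0,0],[-1,0,0,0,0]],
], force=30)

```text
time_s: 4.38
tcp_pos: [0.487, -0.3867, 0.1784]
eef_rot: [179.9, -0.1, 0.1]
contact_force: [-0.6, -0.6, 0.1]
gripper_width: 0.0729
gripper_force: 0.0
```

Request:
jog_arm([
  [[-1,0,0,0,0],[-1,0,0,0,0],[-1,0,0,0,0],[-1,0,0,0,0]],
])

```text
time_s: 4.88
tcp_pos: [0.4859, -0.3867, 0.1766]
eef_rot: [-180.0, 0.0, 0.0]
contact_force: [-1.1, 0.5, -0.9]
gripper_width: 0.0332
gripper_force: 0.0
```

```bash
python3 snap.py w4; python3 -c "
from h import *
print(r.get_state())"
```

```text
[-20.5  18.5 -11.8  -0.  -59.7 110.5] [-0.43686077  0.34769938  0.23037758]
{'time_s': 4.925, 'joints': array([-2.05252470e+01,  1.84532482e+01, -1.18479129e+01, -1.03081023e-03,
       -5.97050798e+01,  1.10527601e+02]), 'qd': array([ 0.02208929,  0.03550265, -0.01959216,  0.00123886,  0.02733355,
       -0.04241529]), 'joint_torque': array([-3.14137425e-03, -5.31132925e+01,  2.69892544e+01,  6.30299449e+00,
        5.88756194e-02, -2.39517167e-04]), 'tcp_pos': array([ 0.48590677, -0.38671246,  0.17651599]), 'eef_rot': array([-1.79996978e+02,  5.53259046e-03,  1.83399385e-03]), 'contact_force': array([-0.43686077,  0.34769938,  0.23037758]), 'moment': array([-0.04815736,  0.003618  ,  0.05482263]), 'gripper_force': 0.0, 'gripper_width': 0.029060997370935482}
```

Request:
jog_arm([
  [[-1,0,0,0,0],[-1,0,0,0,0],[-1,0,0,0,0],[-1,0,0,0,0],[-1,0,0,0,0],[-1,0,0,0.4,0],[-1,0,0,0.4,0],[-1,0,0,0,0]],
])

```text
time_s: 5.92
tcp_pos: [0.4863, -0.3868, 0.1852]
eef_rot: [180.0, -0.1, 0.0]
contact_force: [-0.9, -0.4, 0.2]
gripper_width: 0.017
gripper_force: 30.0
```

Request:
jog_arm([
  [[-1,-1.2,-1.0,0,0],[-1,-1.2,-1.0,0,0],[-1,-1.2,-1.0,0,0],[-1,-1.2,-1.0,0,0],[-1,-1.2,-1.0,0,0],[-1,-0.9,-0.8,0,0],[-1,0,0,0,0],[-1,0,0,2,0]],
])

```text
time_s: 6.92
tcp_pos: [0.4162, -0.4441, 0.2032]
eef_rot: [-179.9, 0.1, -0.0]
contact_force: [0.1, 0.6, -1.0]
gripper_width: 0.0172
gripper_force: 30.0
```

```bash
python3 - <<'E'
from h import *
i=r.get_state();print(i["contact_force"],i["gripper_width"])
cv2.imwrite("pics/scene1.png",cv2.resize(r.capture("scene")[150:330,180:420],(800,600),interpolation=2))
E
```

```text
[ 0.11555757  0.64154203 -1.00712533] 0.017192555563577603
```

View pics/scene1.png

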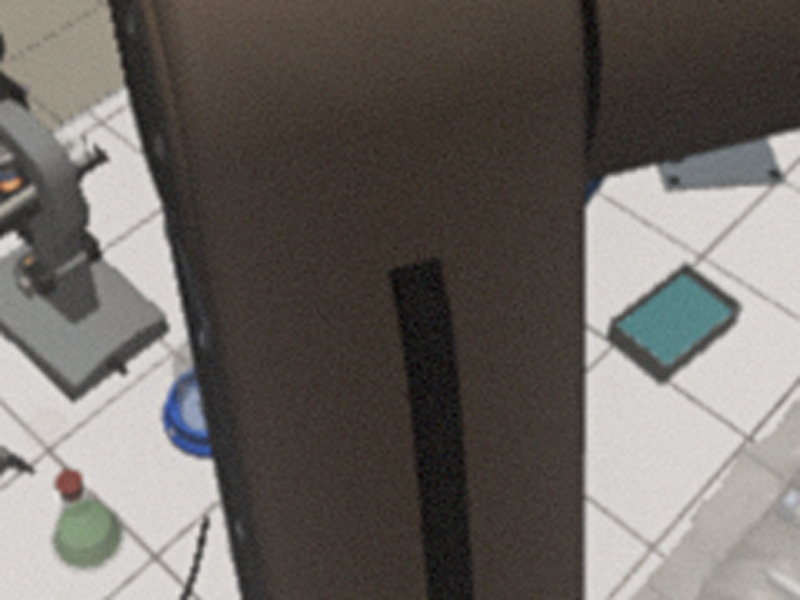

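The arm hides the stand in this view. The flask, tray and holder are undisturbed, and the grip is holding at width 17 mm. Next I raise and travel to above the beaker.

Request:
jog_arm([
  [[-1,0,0,4,0],[-1,0,0,4,0],[-1,0,0,4,0],[-1,2.3,5,0,0],[-1,2.4,5,0,0],[-1,2.4,5,0,0],[-1,2.4,5,0,0],[-1,2.4,5,0,0]],
])

```text
time_s: 7.98
tcp_pos: [0.5368, -0.1925, 0.3247]
eef_rot: [-180.0, -0.0, 0.0]
contact_force: [0.5, 0.2, -0.3]
gripper_width: 0.0172
gripper_force: 30.0
```

Request:
jog_arm([
  [[-1,2.3,4.9,0,0],[-1,0,0,-2,0],[-1,0,0,-2,0],[-1,0,0,0,0],[-1,0,0,0,0]],
])

```text
time_s: 8.6
tcp_pos: [0.5594, -0.1457, 0.2854]
eef_rot: [180.0, -0.1, 0.0]
contact_force: [0.4, 0.5, -0.0]
gripper_width: 0.0176
gripper_force: 30.0
```

```bash
python3 snap.py w5; python3 - <<'E'
from h import *
cv2.imwrite("pics/top5.png",r.capture("top"));cv2.imwrite("pics/sc5.png",r.capture("scene"))
a=cv2.imread("pics/w5.png")[:,60:500];b=cv2.imread("pics/sc5.png")[190:330,170:350]
cv2.imwrite("pics/v5.png",np.hstack([cv2.resize(a,(420,400)),cv2.resize(b,(380,400),interpolation=2)]))
E
```

```text
[  4.8  10.1  -8.4   0.  -71.5  85.2] [-0.70888944 -0.06259953 -1.09898476]
```

View pics/v5.png

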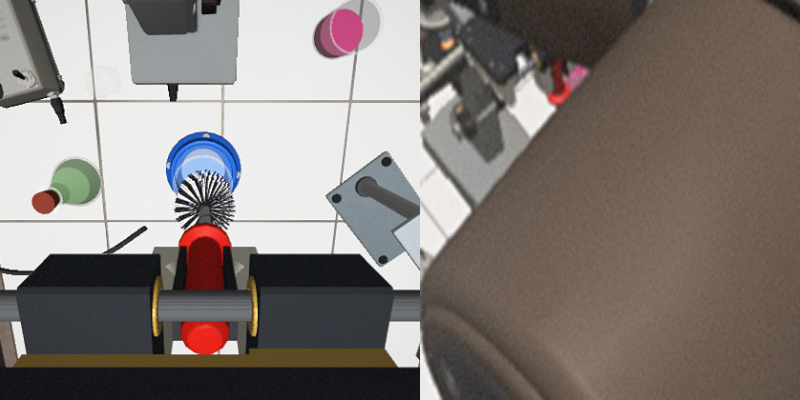

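w5 shows the brush hanging with its bristles at about pixel (275,210), and the blue holder just behind them at (273,165). Flask and pink beaker are standing undisturbed. Checking the alignment numerically.

```bash
python3 - <<'E'
from h import *
import json
I=json.load(open("pics/w5.json"));im=cv2.imread("pics/w5.png");h=cv2.cvtColor(im,cv2.COLOR_BGR2HSV)
b=((abs(h[...,0].astype(int)-112)<10)&(h[...,1]>170)&(h[...,2]>60)).astype(np.uint8)
c=max(cv2.findContours(b,0,1)[0],key=cv2.contourArea)
P=np.array([plane("w",p[0],.004,I)[:2] for p in c]);print("foot",cv2.minEnclosingCircle((P*1000).astype(np.float32)))
dk=((h[...,2]<110)&(h[...,1]<80)).astype(np.uint8);dk[:175]=0;dk[240:]=0;dk[:,:225]=0;dk[:,330:]=0
ys,xs=np.nonzero(dk);print("bristles x",np.percentile(xs,[1,50,99]),"y",np.percentile(ys,[1,50,99]))
for z in(0,.0225,.045):
    print("proj",z,[proj("w",(0.5595+d,-.1457,.133+z),I).round(1).tolist() for d in(-.023,0,.023)],proj("w",(.5595,-.1457+.023,.133+z),I).round(1))
print("rim proj",proj("w",(.5585,-.1447,.089),I),proj("w",(.5585+.03,-.1447,.089),I))
E
```

```text
foot ((556.4395751953125, -143.12486267089844), 45.75413513183594)
bristles x [245.   275.   302.58] y [184. 215. 237.]
proj 0 [[274.8, 230.8], [274.8, 204.8], [274.9, 177.6]] [247.3 204.8]
proj 0.0225 [[274.8, 240.3], [274.8, 212.5], [274.9, 183.4]] [245.2 212.5]
proj 0.045 [[274.8, 251.3], [274.8, 221.5], [274.9, 190.1]] [242.7 221.4]
rim proj [273.72952554 193.58521407] [273.75166874 162.09091722]
```

Request:
jog_arm([
  [[-1,-0.15,0.15,-2,0],[-1,0,0,-2,0],[-1,0,0,-1,0],[-1,0,0,-1,0],[-1,0,0,-1,0],[-1,0,0,0,0]],
])

```text
time_s: 9.5
tcp_pos: [0.5571, -0.1442, 0.2139]
eef_rot: [180.0, 0.1, 0.0]
contact_force: [-0.2, -0.7, -1.0]
gripper_width: 0.0175
gripper_force: 30.0
```

```bash
python3 snap.py w6
```

```text
[  5.   12.6 -14.7   0.  -62.7  85.1] [ 1.17417142 -0.66505912 -0.16021504]
```

Tip is at 0.062, inside the beaker, with no contact force. I'll continue down gently.

Request:
jog_arm([
  [[-1,0,0,-1,0],[-1,0,0,-1,0],[-1,0,0,-1,0],[-1,0,0,-1,0],[-1,0,0,-0.5,0],[-1,0,0,-0.2,0],[-1,0,0,0,0]],
])

```text
time_s: 10.42
tcp_pos: [0.5576, -0.1442, 0.1676]
eef_rot: [180.0, -0.0, 0.0]
contact_force: [-0.0, 0.2, -0.2]
gripper_width: 0.0175
gripper_force: 30.0
```

Request:
jog_arm([
  [[-1,0,0,-0.2,0],[-1,0,0,0,0]],
])

```text
time_s: 10.68
tcp_pos: [0.5575, -0.1442, 0.1656]
eef_rot: [-180.0, -0.0, 0.0]
contact_force: [0.1, -0.3, -0.9]
gripper_width: 0.0172
gripper_force: 30.0
```

Request:
jog_arm([
  [[-1,0,0,-0.15,0],[-1,0,0,0,0]],
])

```text
time_s: 10.92
tcp_pos: [0.5574, -0.1442, 0.164]
eef_rot: [180.0, 0.0, 0.0]
contact_force: [-0.5, -0.7, -0.8]
gripper_width: 0.0173
gripper_force: 30.0
```

Request:
jog_arm([
  [[-1,0,0,-0.1,0],[-1,0,0,0,0]],
])

```text
time_s: 11.18
tcp_pos: [0.5577, -0.1442, 0.1634]
eef_rot: [180.0, -0.0, 0.0]
contact_force: [-0.3, 0.1, 0.8]
gripper_width: 0.0175
gripper_force: 30.0
```

Request:
jog_arm([
  [[-1,0,0,-0.1,0],[-1,0,0,0,0]],
])

```text
time_s: 11.42
tcp_pos: [0.558, -0.1443, 0.1633]
eef_rot: [180.0, -0.1, 0.0]
contact_force: [-2.0, 0.6, 7.4]
gripper_width: 0.0173
gripper_force: 30.0
```

Request:
jog_arm([
  [[-1,0,0,-0.1,0],[-1,0,0,0,0]],
])

```text
time_s: 11.68
tcp_pos: [0.5584, -0.1444, 0.1633]
eef_rot: [180.0, -0.1, 0.1]
contact_force: [-2.9, 1.2, 13.4]
gripper_width: 0.0176
gripper_force: 30.0
```

Contact is confirmed at the bottom (TCP z 0.1633, 13 N). Now the strokes.

Request:
jog_arm([
  [[-1,0,0,1,0],[-1,0,0,1.5,0],[-1,0,0,1.5,0],[-1,0,0,1.5,0],[-1,0,0,1.5,0],[-1,0,0,0.5,0],[-1,0,0,0,0],[-1,0,0,0,0]],
])

```text
time_s: 12.68
tcp_pos: [0.5571, -0.1441, 0.2354]
eef_rot: [-180.0, 0.1, 0.0]
contact_force: [-0.3, -0.3, -1.2]
gripper_width: 0.0174
gripper_force: 30.0
```

Request:
jog_arm([
  [[-1,0,0,-1.5,0],[-1,0,0,-1.5,0],[-1,0,0,-1.5,0],[-1,0,0,-1.5,0],[-1,0,0,-0.9,0],[-1,0,0,-0.3,0],[-1,0,0,-0.2,0],[-1,0,0,0,0]],
])

```text
time_s: 13.68
tcp_pos: [0.5578, -0.1443, 0.1633]
eef_rot: [180.0, -0.1, 0.0]
contact_force: [-1.9, 0.2, 5.5]
gripper_width: 0.0175
gripper_force: 30.0
```

Request:
jog_arm([
  [[-1,0,0,1,0],[-1,0,0,1.5,0],[-1,0,0,1.5,0],[-1,0,0,1.5,0],[-1,0,0,1.5,0],[-1,0,0,0.5,0],[-1,0,0,0,0],[-1,0,0,0,0]],
])

```text
time_s: 14.68
tcp_pos: [0.5571, -0.1441, 0.2364]
eef_rot: [-180.0, 0.1, 0.0]
contact_force: [-0.1, -0.7, -1.3]
gripper_width: 0.0172
gripper_force: 30.0
```

Request:
jog_arm([
  [[-1,0,0,-1.5,0],[-1,0,0,-1.5,0],[-1,0,0,-1.5,0],[-1,0,0,-1.5,0],[-1,0,0,-0.9,0],[-1,0,0,-0.4,0],[-1,0,0,-0.2,0],[-1,0,0,0,0]],
])

```text
time_s: 15.68
tcp_pos: [0.5579, -0.1443, 0.1634]
eef_rot: [180.0, -0.1, 0.0]
contact_force: [-2.8, 1.5, 5.3]
gripper_width: 0.0176
gripper_force: 30.0
```

Request:
jog_arm([
  [[-1,0,0,1,0],[-1,0,0,1.5,0],[-1,0,0,1.5,0],[-1,0,0,1.5,0],[-1,0,0,1.5,0],[-1,0,0,0.5,0],[-1,0,0,0,0],[-1,0,0,0,0]],
])

```text
time_s: 16.68
tcp_pos: [0.5571, -0.1441, 0.2364]
eef_rot: [-180.0, 0.1, 0.0]
contact_force: [-0.0, -0.1, -0.8]
gripper_width: 0.0173
gripper_force: 30.0
```

Request:
jog_arm([
  [[-1,0,0,2,0],[-1,0,0,3.5,0],[-1,0,0,3.5,0],[-1,-2.4,-5,0,0],[-1,-2.4,-5,0,0],[-1,-2.4,-5,0,0],[-1,-2.4,-5,0,0],[-1,-2.4,-5,0,0]],
])

```text
time_s: 17.68
tcp_pos: [0.4364, -0.3955, 0.3265]
eef_rot: [-180.0, 0.0, 0.0]
contact_force: [1.3, 0.2, -0.6]
gripper_width: 0.0173
gripper_force: 30.0
```

Request:
jog_arm([
  [[-1,-2.1,-5,0,0],[-1,0,0,-4,0],[-1,0,0,-4,0],[-1,0,0,-4,0],[-1,0,0,-2,0],[-1,0,0,0,0],[-1,0,0,0,0]],
])

```text
time_s: 18.55
tcp_pos: [0.4169, -0.4445, 0.1878]
eef_rot: [180.0, -0.0, 0.0]
contact_force: [0.3, 0.7, -0.1]
gripper_width: 0.0173
gripper_force: 30.0
```

```bash
python3 snap.py w7; python3 - <<'E'
from h import *
print(r.get_state()["tcp_pos"])
a=cv2.imread("pics/w7.png")
cv2.imwrite("pics/v7.png",cv2.resize(a,(800,600)))
E
```

```text
[-28.5  16.8 -12.6   0.  -60.5 118.5] [-0.06756521 -0.74435989 -0.47618264]
[ 0.41707718 -0.44458246  0.18822175]
```

View pics/v7.png

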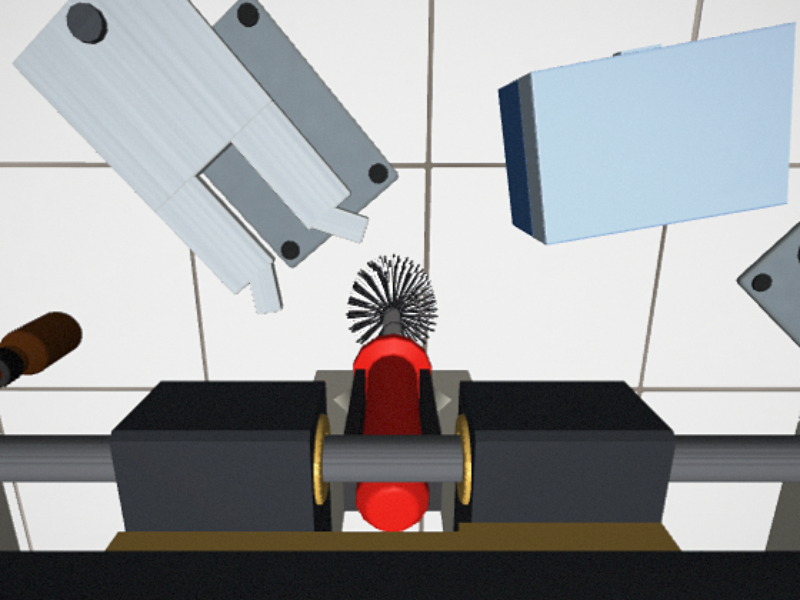

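The slot is in full view now: closed-end corners at (203,178)/(232,144), mouth edges at (272,262)/(310,230), in view pixels (×0.7 for raw).

```bash
python3 - <<'E'
from h import *
import json
I=json.load(open("pics/w7.json"))
p=lambda u,v:plane("w",(u*.7,v*.7),.135,I)[:2]
a,b,c,d,bolt=p(203,178),p(232,144),p(272,262),p(312,230),p(87,23)
print("corners",a,b,c,d,"w",np.linalg.norm(a-b),np.linalg.norm(c-d))
e=(a+b)/2;m=(c+d)/2
for q1,q2 in((c,a),(d,b),(m,e),(e,bolt)):
    x=q2-q1;print(np.degrees(np.arctan2(x[1],x[0])))
u=(bolt-m)/np.linalg.norm(bolt-m);print("axis",np.degrees(np.arctan2(u[1],u[0])),"seat",e-.009*u)
im=cv2.imread("pics/w7.png")
E
```

```text
corners [ 0.48710354 -0.37595247] [ 0.49882731 -0.38745988] [ 0.45624672 -0.39881556] [ 0.46837591 -0.41447766] w 0.016427634207283767 0.019809561332380182
36.53627245984151
41.5808129998851
39.13208887401912
41.475047380121595
axis 40.53558715982173 seat [ 0.4861254  -0.38755545]
```

Request:
jog_arm([
  [[-1,0.9,0.76,-0.3,0],[-1,1.2,1.0,0,0],[-1,1.2,1.0,0,0],[-1,1.2,1.0,0,0],[-1,1.2,1.0,0,0],[-1,1.2,1.0,0,0],[-1,0,0,0,0],[-1,0,0,0,0]],
])

```text
time_s: 19.6
tcp_pos: [0.4854, -0.3865, 0.1839]
eef_rot: [-180.0, 0.0, 0.0]
contact_force: [-0.3, 0.0, -0.5]
gripper_width: 0.0177
gripper_force: 30.0
```

Request:
jog_arm([
  [[-1,0,0,-0.4,0],[-1,0,0,-0.3,0],[-1,0,0,-0.1,0],[-1,0,0,0,0]],
])

```text
time_s: 20.1
tcp_pos: [0.4851, -0.3868, 0.1764]
eef_rot: [180.0, 0.0, 0.0]
contact_force: [-2.1, 1.4, 4.0]
gripper_width: 0.0176
gripper_force: 30.0
```

It seated at z 0.1764 with 4 N. Releasing and retreating upward.

Request:
jog_arm([
  [[0.2,0,0,0,0],[0.2,0,0,0,0],[0.2,0,0,0,0],[0.2,0,0,0,0],[0.2,0,0,0,0],[0.2,0,0,0,0],[0.2,0,0,0,0],[0.2,0,0,0,0]],
])

```text
time_s: 21.1
tcp_pos: [0.4855, -0.3865, 0.1761]
eef_rot: [-180.0, -0.0, 0.0]
contact_force: [-0.2, 0.2, -0.1]
gripper_width: 0.0526
gripper_force: 0.0
```

Request:
jog_arm([
  [[0.2,0,0,1,0],[0.2,0,0,2,0],[0.2,0,0,3,0],[0.2,0,0,4,0],[0.2,-3,3,2,0],[0.2,-3,5,1,0],[0.2,0,4,0,0],[0.2,0,0,0,0]],
])

```text
time_s: 22.1
tcp_pos: [0.4253, -0.2648, 0.3079]
eef_rot: [180.0, -0.2, 0.2]
contact_force: [0.9, 0.3, 1.2]
gripper_width: 0.0526
gripper_force: 0.0
```

```bash
python3 snap.py w8; python3 - <<'E'
from h import *
print(r.get_state()["tcp_pos"])
a=cv2.imread("pics/w8.png")[:260];t=cv2.imread("pics/top0.png")[190:280,150:310];t2=r.capture("top")[190:280,150:310]
cv2.imwrite("pics/v8.png",np.vstack([cv2.resize(a,(700,325)),cv2.resize(np.hstack([t,t2]),(700,197),interpolation=2)]))
E
```

```text
[ -9.5   1.8 -15.    0.  -73.1  99.6] [ 0.36083196  0.7933871  -0.4311339 ]
[ 0.42560464 -0.26580796  0.30755582]
```

View pics/v8.png

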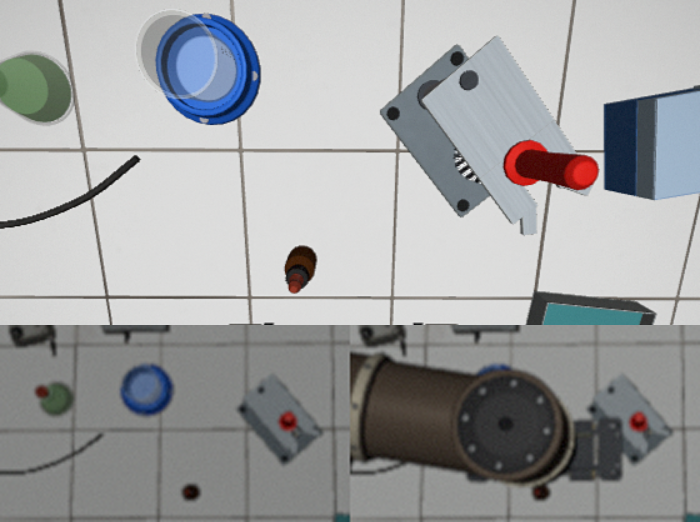

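The brush hangs by its collar in the fork, collar at (526,162) and handle top at (580,171). The beaker stands upright in the holder, and flask and bottle are unmoved. One quick uprightness check, then I hand in.

```bash
python3 - <<'E'
from h import *
import json
I=json.load(open("pics/w8.json"))
t,c=plane("w",(581*.8,171*.8),.215,I),plane("w",(526*.8,162*.8),.142,I);print(t,c)
if np.hypot(*(t-c)[:2])<.008 and np.hypot(*(c[:2]-[.4865,-.3865]))<.008: print(r.close_job())
E
```

```text
[ 0.48667131 -0.38416759  0.215     ] [ 0.4865086  -0.38466789  0.142     ]
the job is handed in; nothing more can be done
None
```

I scrubbed the beaker with three full strokes from bottom to rim, hung the brush back upright in the fork by its collar, left the other glassware and the dropper bottle untouched, and handed the job in at about 22 s.

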